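# Load two pot ears into the feed chute

### The job

Load the two brass pot ears into the sloping feed chute so that both come to rest in it the same way: foot flat on the chute's floor, ear up, and the ear's end of the foot leading downhill. They should finish one behind the other, the first down against the end stop and the second down against the first, in either order. Leave the round brass lid knob where it is.

Things in the scene. Friction and masses are not known exactly. Their poses are not given: they have to be found in the camera images.
- ear_1: Brass pot ear to load. Foot: flat plate 80 x 44 x 8 mm (x, y, z). On it stands an upright pierced ear, 10 mm thick (y), 34 mm long (x), its round top 55 mm above the underside, its centre 18 mm towards +x from the foot's centre; the -x tail is bare. Origin: centre of the foot's underside, +x towards the ear's end, z up. About 0.34 kg. Pinch the ear's flat sides from above.
- ear_2: The other part to load, the same casting, origin and axes as ear_1.
- lid_knob: Bystander to leave alone (within 30 mm): a brass lid knob, round, 52 mm high on a round foot of 46 mm diameter. Origin: centre of its underside.
- chute: Fixed sheet-steel trough on a board. Origin: centre of the board's underside; +x is DOWNHILL, slope 26 deg, smooth. Flat floor 56 mm wide; walls 21 mm high, leaning out 35 deg. Floor centre line: x 140, z 30 mm at the end stop (30 mm high plate); x -121, z 157 at the open upper end. Ears let go slide down by themselves; load with the foot's centre near x -55 (floor z 125).
There are look-alikes about, which are no part of the job. What is shaped like the ear_2 but black, pink or red is not meant.

How it is judged:
By the outcome, as a careful person would: the job done as asked, in the order asked, and still so for the second after the job is handed in, with the robot touching nothing.
It also fails if it takes over 64 s, if anything falls off the work surface, if the arm or the gripper's body presses on something with over 40 N, if the wrist force passes 120 N, or if a joint passes its speed limit or range.

### The arm

A 6-joint arm with a two-finger parallel gripper is mounted at the origin on the work surface. World frame = base frame: x ahead of the robot, y to its left, z up, the work surface at z = 0. Lengths are in m, angles in rad, forces in N, time in s.
With the tool pointing down it reaches from about 0.35 to 0.725 m from the base axis. Payload 6 kg.
Tool frame: the origin (TCP) lies on the centre line of the jaws, within the pads' length; the fingertips stand 11 mm ahead of it and the grasp point (between the pads) lies 8 mm behind it; z points along the fingers, y is the direction in which the jaws open and shut (so a half turn about z gives the same grasp; the last joint's range is limited). The gripper opens to 85 mm and grips with 20 to 120 N. Pads are 22 mm wide; open, the fingers measure 114 mm over their backs; the gripper's body (76 mm by 85 mm) begins 54 mm behind the grasp point. The pads swing forward as they close: fully open they stand 13 mm farther back than shut.
Start: joints at [-0.921, 0.04, 0.085, 0, -1.615, -0.334], TCP at [0.186, -0.57, 0.242] pointing down, gripper open.
Joint ranges: [-2.56, 2.56], [-1.29, 2.01], [-1.08, 1.49], [-3.29, 1.98], [-2.81, -0.18], [-2.99, 2.99]. Speed limits (rad/s): [2.57, 2.57, 3.01, 3.14, 3.14, 3.14].

### API

Orientations are given as a unit quaternion [w, x, y, z].
In Python, from plant import env gives the robot as it stands. The module is installed in compiled form; this text tells all that it offers. Calls block until the motion is done:
- env.reach(position, orientation): joint-space move of the TCP to a pose.
- env.movel(position, velocity=0.15, ori=None, f_stop=None): straight line of the TCP; ori=None keeps the orientation; velocity is the mean speed in m/s. With f_stop (N) it stops when the force on the tool has changed by that much, and returns True; else False.
- env.move_j(angles): joint-space move.
- env.set_gripper(opening, strength=None): finger opening in m; strength is the grip in N (None keeps the last); returns when the fingers have stopped.
- env.sleep(seconds).
- env.ik(position, orientation): joint angles nearest the present ones, or None.
- env.get_state(): the state.
- env.snapshot(name): name is "side" or "top"; returns a dict with "pixels" (420x560x3 uint8, blue, green, red), "z_map" (420x560 float32, m along the optical axis (not along the pixel's ray), 0 where there is no reading), "fx", "fy", "cx", "cy" (pixels), "R" (3x3) and "t" (3): a world point X has camera coordinates R X + t. Camera axes: x right, y down, z forward; pixel columns grow to the right and rows downward; lengths in m; the calibration is good to about 2 mm. A picture is of the moment at which its call begins.
A pose or a line that the arm cannot do raises env.MotionError and nothing moves.
- env.close_job(): hands the job in, once; it reports no verdict.
The state is a dict: "time": time; "joint_pos": joint angles; "dq": joint speeds; "joint_efforts": joint torques, N m; "tool_pos": TCP position; "eef_rot": TCP orientation; "contact_force": force on the tool from outside, world axes, zero at the start; "moment": the same for the moment, N m; "gripper_width": finger opening in m.
Only numpy, scipy, OpenCV 4.12 (cv2) and the standard library are available. Lean on these libraries where they do the work, as an engineer would, in place of code of your own. Each camera call takes 0.05 s, during which the arm holds its last target. There are 200 camera calls.

## Working session

There is one attempt and no reset: what is moved stays moved. The work goes in short steps, each a Python script; the robot and the scene stay as the last script left them, time stands still between calls to the robot, and variables do not carry over. Pictures are saved under pics/ and viewed, about 8 in all and at most 12, crops included, and the job is handed in when it is done.

```bash
mkdir -p pics; ls
python3 - <<'E'
from plant import env
import cv2,numpy as np
for n in("top","side"):
    s=env.snapshot(n); cv2.imwrite(f"pics/{n}0.png",s["pixels"]); np.savez(f"{n}0.npz",**s)
    print(n,s["fx"],s["cx"],s["cy"],s["R"].round(3).tolist(),s["t"].round(3), (s["z_map"]>0).mean())
E
```

```text
pics
top 382.3383003244379 281.3811445404466 210.64300656015138 [[0.012, -1.0, -0.01], [-0.996, -0.011, -0.091], [0.091, 0.011, -0.996]] [-0.047  0.436  0.771] 0.9959481292517007
side 453.727992344173 278.0749443026755 206.27968639290364 [[0.998, -0.056, -0.012], [-0.042, -0.566, -0.823], [0.039, 0.823, -0.567]] [-0.431  0.04   0.869] 0.9957568027210885
```

View pics/top0.png

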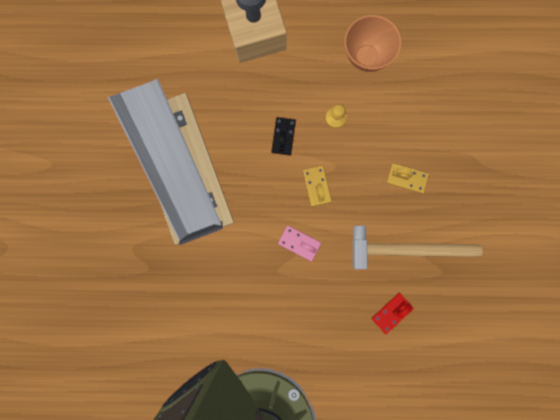

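View pics/side0.png

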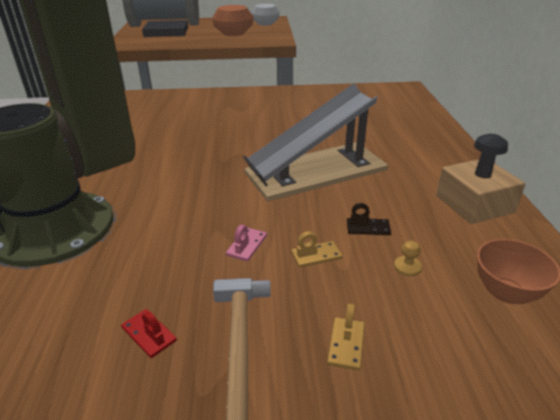

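The top view shows the yellow ears at about (317,186) and (408,178), and the knob at (337,117). The chute runs from its high end at (135,90) to its low end at (200,235), towards the robot. Look-alikes are pink, black and red. In the side view the first ear's upright is at its left end and the second ear's is at its far (+y) end.

```bash
cat > h.py <<'E'
import numpy as np, cv2
def cloud(s):
    v,u=np.mgrid[0:420,0:560]; z=s["z_map"].astype(float)
    P=np.stack([(u-s["cx"])/s["fx"]*z,(v-s["cy"])/s["fy"]*z,z],-1)
    return (P-s["t"])@s["R"]   # R^T(P-t)
def plane(s,u,v,h):
    d=np.stack([(u-s["cx"])/s["fx"],(v-s["cy"])/s["fy"],np.ones_like(u,float)],-1)@s["R"]
    c=-s["R"].T@s["t"]; return c+d*((h-c[2])/d[...,2])[...,None]
def yellow(s):
    hsv=cv2.cvtColor(s["pixels"],cv2.COLOR_BGR2HSV)
    return cv2.inRange(hsv,(20,120,90),(34,255,255))
def load(n): return dict(np.load(n))
E
python3 - <<'E'
from h import *
for n in("top","side"):
    s=load(n+"0.npz"); C=cloud(s); m=yellow(s)
    k,l,st,c=cv2.connectedComponentsWithStats(m)
    tb=C[300:400,100:150] if n=="side" else C[270:330,50:150]
    print(n,"table z",np.median(tb[...,2]),tb[...,2].std())
    for i in range(1,k):
        if st[i,4]<60: continue
        p=C[l==i]; foot=p[p[:,2]<.02]; ear=p[p[:,2]>.025]
        r=cv2.minAreaRect((foot[:,:2]*1000).astype(np.float32))
        print(st[i],"rect",np.round(r[0],1),np.round(r[1],1),round(r[2],1),"footz",np.median(foot[:,2]).round(4),"ear",np.median(ear,0).round(4),len(ear),"max",p[:,2].max().round(3))
    hsv=cv2.cvtColor(s["pixels"],cv2.COLOR_BGR2HSV)
    g=cv2.inRange(hsv,(0,0,60),(180,70,220))
    roi=np.zeros_like(g)
    if n=="top": roi[70:250,100:235]=1
    else: roi[80:190,240:385]=1
    p=C[(g>0)&(roi>0)]; p=p[p[:,2]>.02]
    # RANSAC floor plane
    rng=np.random.default_rng(0);best=0
    for _ in range(2000):
        a=p[rng.choice(len(p),3,False)]; nn=np.cross(a[1]-a[0],a[2]-a[0]); L=np.linalg.norm(nn)
        if L<1e-6: continue
        nn/=L; nn*=np.sign(nn[2]) or 1
        if abs(np.degrees(np.arccos(nn[2]))-26)>4: continue
        i=abs((p-a[0])@nn)<.0015
        if i.sum()>best: best=i.sum();I=i
    q=p[I]; c=q.mean(0); nn=np.linalg.svd(q-c)[2][2]; nn*=np.sign(nn[2])
    yaw=np.arctan2(nn[1],nn[0]); d=np.array([np.cos(yaw),np.sin(yaw)]); e=np.array([-d[1],d[0]])
    print("chute n",nn.round(3),"tilt",np.degrees(np.arccos(nn[2])).round(2),"yaw",np.degrees(yaw).round(2),len(q),c.round(4))
    r=cv2.minAreaRect((q[:,:2]*1000).astype(np.float32)); print(" floor rect",r)
    a=q[:,:2]@d;b=q[:,:2]@e
    print(" along",np.percentile(a,[0,1,99,100]).round(4),"across",np.percentile(b,[0,2,50,98,100]).round(4)," z at c",c[2], "all across",np.percentile(p[:,:2]@e,[1,99]).round(4),"all along",np.percentile(p[:,:2]@d,[.5,99.5]).round(4))
    # cross-section
    mid=abs(p[:,:2]@d-a.mean())<.03
    bb=p[mid][:,:2]@e; hh=(p[mid]-c)@nn
    o=np.argsort(bb); print(np.c_[bb[o],hh[o]][::max(1,len(o)//25)].round(4).tolist())
E
```

```text
top table z 0.0012013644843659995 0.04761991556584494
[326 105  21  23 367] rect [ 637.3 -154.2] [44.3 34.6] 65.0 footz 0.0103 ear [ 0.6376 -0.1552  0.0491] 162 max 0.054
[387 164  42  29 745] rect [ 510.2 -307. ] [79.  43.4] 73.6 footz 0.0091 ear [ 0.5141 -0.2869  0.0487] 141 max 0.807
[303 166  28  40 728] rect [ 492.2 -116. ] [78.9 43. ] 13.6 footz 0.009 ear [ 0.4717 -0.1193  0.052 ] 109 max 0.807
chute n [-0.406 -0.161  0.9  ] tilt 25.89 yaw -158.31 3693 [0.5286 0.1734 0.1   ]
 floor rect ((518.3335571289062, 169.4688720703125), (261.96563720703125, 61.95149230957031), 21.72071647644043)
 along [-0.6752 -0.6727 -0.417  -0.4133] across [0.0031 0.0056 0.0345 0.0626 0.0651]  z at c 0.10000351337764594 all across [-0.0096  0.0794] all along [-0.6735 -0.3965]
[[-0.0115, 0.0165], [-0.0075, 0.0187], [-0.0047, 0.0171], [-0.0022, 0.013], [0.0005, 0.0087], [0.0031, 0.0032], [0.0059, -0.0006], [0.0094, -0.0009], [0.0132, 0.0001], [0.017, -0.0001], [0.0208, -0.0002], [0.0245, -0.0025], [0.0286, -0.0005], [0.0321, 0.0006], [0.0361, 0.0], [0.0397, 0.0016], [0.0435, 0.0005], [0.0473, 0.0013], [
[... 333 characters left out ...]
, (259.4526062011719, 67.691162109375), 22.112743377685547)
 along [-0.6763 -0.6729 -0.4208 -0.4167] across [0.0072 0.0101 0.0339 0.0724 0.0754]  z at c 0.09282732799766372 all across [-0.0032  0.088 ] all along [-0.6726 -0.0964]
[[-0.0041, 0.0196], [-0.0008, 0.0175], [0.0006, 0.0198], [0.0025, 0.0124], [0.0035, 0.0135], [0.0052, 0.0119], [0.0066, 0.006], [0.0079, 0.0096], [0.0092, 0.005], [0.0108, 0.0013], [0.0122, 0.0013], [0.016, 0.0007], [0.0196, 0.0015], [0.0237, -0.0005], [0.0278, 0.0009], [0.0314, -0.0014], [0.0361, -0.0017], [0.0396, -0.0016], [0.0435, 0.0017], [0.0479, 0.0007], [0.051, -0.0002], [0.0697, -0.0032], [0.0759, 0.0055], [0.08, 0.0099], [0.0838, 0.0174], [0.0852, 0.0182]]
```

```bash
cat >> h.py <<'E'
from scipy.spatial.transform import Rotation as Rn
CY=np.radians(-158.2); d=np.array([np.cos(CY),np.sin(CY),0]); e=np.array([-d[1],d[0],0])
def part(xy,yaw): return Rn.from_euler("z",yaw,degrees=True).as_matrix(), np.array([*xy,0.])
t26=np.radians(26)
def chute():
    x=d*np.cos(t26)-np.array([0,0,np.sin(t26)]); n=np.cross(x,e)
    return np.c_[x,e,n], d*(-.554-.055)+e*.0342+np.array([0,0,.125])
def tool(Rp,o,s,h):  # TCP pose grasping the ear, foot underside raised by h along part z
    R=Rp@np.diag([-s,s,-1.]); q=Rn.from_matrix(R).as_quat()
    return o+Rp@np.array([.018,0,.028+h]), np.r_[q[3],q[:3]]
EARS={1:((.4922,-.116),-166.4),2:((.5102,-.307),73.6)}
E
python3 - <<'E'
from h import *
from plant import env
for name,p in [("c",chute())]+[(k,part(*v)) for k,v in EARS.items()]:
    for s in(1,-1):
        for h in(0,.1,.18):
            po,q=tool(*p,s,h); j=env.ik(po,q); print(name,s,h,po.round(3),None if j is None else np.round(j,2))
E
```

```text
c 1 0 [0.552 0.184 0.142] [ 0.76 -0.41 -0.62  0.2  -0.94  1.11]
c 1 0.1 [0.511 0.168 0.232] [ 0.81 -0.56 -0.55  0.2  -1.16  1.1 ]
c 1 0.18 [0.478 0.155 0.304] [ 0.85 -0.64 -0.47  0.21 -1.33  1.09]
c -1 0 [0.552 0.184 0.142] [ 0.76 -0.41 -0.62  0.2  -0.94 -2.04]
c -1 0.1 [0.511 0.168 0.232] [ 0.81 -0.56 -0.55  0.2  -1.16 -2.04]
c -1 0.18 [0.478 0.155 0.304] [ 0.85 -0.64 -0.47  0.21 -1.33 -2.05]
1 1 0 [ 0.475 -0.12   0.028] [ 0.16 -0.18 -0.52  0.   -1.23  1.64]
1 1 0.1 [ 0.475 -0.12   0.128] [ 0.16 -0.25 -0.39  0.   -1.43  1.64]
1 1 0.18 [ 0.475 -0.12   0.208] [ 0.16 -0.26 -0.25  0.   -1.58  1.64]
1 -1 0 [ 0.475 -0.12   0.028] [ 0.16 -0.18 -0.52  0.   -1.23 -1.5 ]
1 -1 0.1 [ 0.475 -0.12   0.128] [ 0.16 -0.25 -0.39  0.   -1.43 -1.5 ]
1 -1 0.18 [ 0.475 -0.12   0.208] [ 0.16 -0.26 -0.25  0.   -1.58 -1.5 ]
2 1 0 [ 0.515 -0.29   0.028] [-0.17  0.1  -0.25  0.   -1.22 -0.11]
2 1 0.1 [ 0.515 -0.29   0.128] [-0.17  0.03 -0.13  0.   -1.41 -0.11]
2 1 0.18 [ 0.515 -0.29   0.208] [-0.17  0.02 -0.    0.   -1.55 -0.11]
2 -1 0 [ 0.515 -0.29   0.028] None
2 -1 0.1 [ 0.515 -0.29   0.128] None
2 -1 0.18 [ 0.515 -0.29   0.208] None
```

```bash
cat >> h.py <<'E'
def pick(env,k):
    p=part(*EARS[k]); hi,q=tool(*p,1,.16); lo,_=tool(*p,1,0.)
    env.set_gripper(.05,60); env.reach(hi,q); env.movel(hi-[0,0,.11],.2); hit=env.movel(lo,.1,f_stop=8)
    env.set_gripper(0.,60); print("hit",hit,"width",env.get_state()["gripper_width"])
    env.movel(lo+[0,0,.22],.2); st=env.get_state(); print("t",st["time"],"F",np.round(st["contact_force"],1),"w",st["gripper_width"])
def view(env,tag):
    ims=[]
    for n in("top","side"):
        s=env.snapshot(n); np.savez(f"{n}_{tag}.npz",**s); ims.append(s["pixels"])
    return ims
E
python3 - <<'E'
from h import *
from plant import env
pick(env,1)
a,b=view(env,"p1"); cv2.imwrite("pics/p1.png",cv2.resize(b[60:380,130:480],None,fx=1.7,fy=1.7))
E
```

```text
hit False width 0.009377668612701688
t 5.525 F [ 0.5 -0.2 -3.3] w 0.008962552751205418
```

View pics/p1.png

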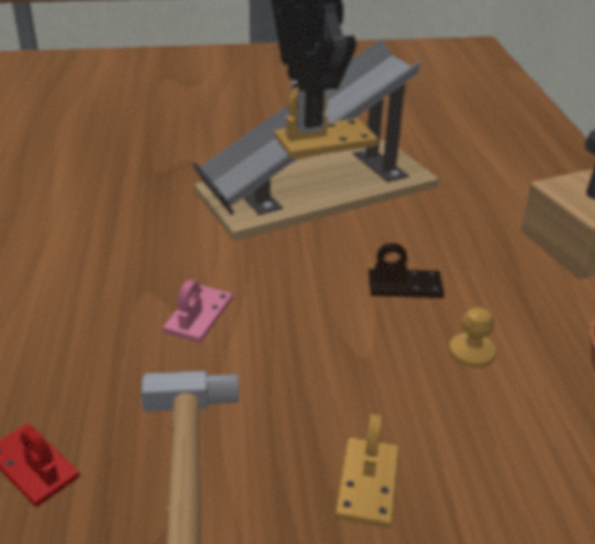

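Ear 1 is held level: foot at (280–375,140) in the crop, ear end to the left. The measured weight of 3.3 N matches the part. Next I place it in the chute.

```bash
cat >> h.py <<'E'
def place(env):
    c=chute(); n=c[0][:,2]; hi,q=tool(*c,1,.13); lo,_=tool(*c,1,.0)
    env.reach(hi,q); env.movel(hi-n*.10,.2); hit=env.movel(lo-n*.004,.03,f_stop=5)
    st=env.get_state(); print("hit",hit,"h above nominal mm",1e3*(st["tool_pos"]-lo)@n,"F",np.round(st["contact_force"],1))
    env.set_gripper(.028); env.sleep(.3); cur=np.array(env.get_state()["tool_pos"])
    env.movel(cur+n*.10,.2); print("t",env.get_state()["time"])
E
python3 - <<'E'
from h import *
from plant import env
place(env)
E
```

```text
hit True h above nominal mm 0.575616073777213 F [-1.3 -0.2  3.5]
t 9.5417
```

Run:
```python
from h import *
from plant import env
p=part(*EARS[2]); hi,q=tool(*p,1,.16); env.set_gripper(.05,60); env.reach(hi,q)
a,b=view(env,"c1")
i=cv2.resize(a[60:270,90:290],None,fx=2,fy=2); j=cv2.resize(b[70:280,230:430],None,fx=2,fy=2)
cv2.imwrite("pics/c1.png",np.hstack([i,j]))
```

```text
(no output)
```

View pics/c1.png

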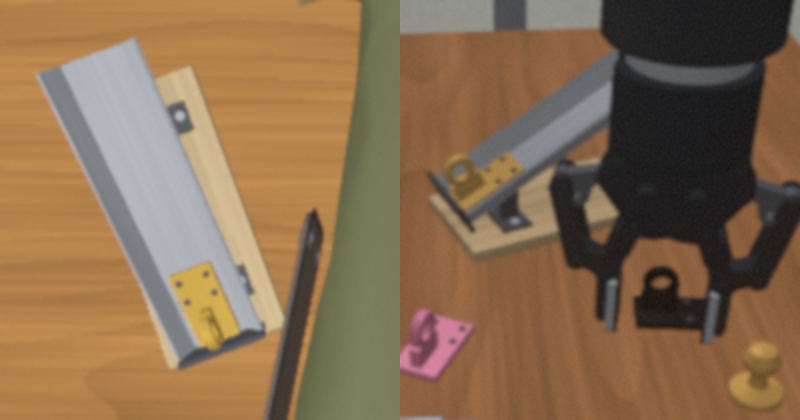

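Ear 1 rests flat against the stop, ear end down (left crop (200,310)). Now ear 2.

Run:
```python
from h import *
from plant import env
pick(env,2)
a,b=view(env,"p2"); cv2.imwrite("pics/p2.png",np.hstack([cv2.resize(b[0:400,180:480],None,fx=1.3,fy=1.3),cv2.resize(a[60:370,260:560],None,fx=1.3,fy=1.678)[:520]]))
```

```text
hit False width 0.009192004827173377
t 15.1667 F [-0.3 -0.4 -2.4] w 0.00892258925714145
```

View pics/p2.png

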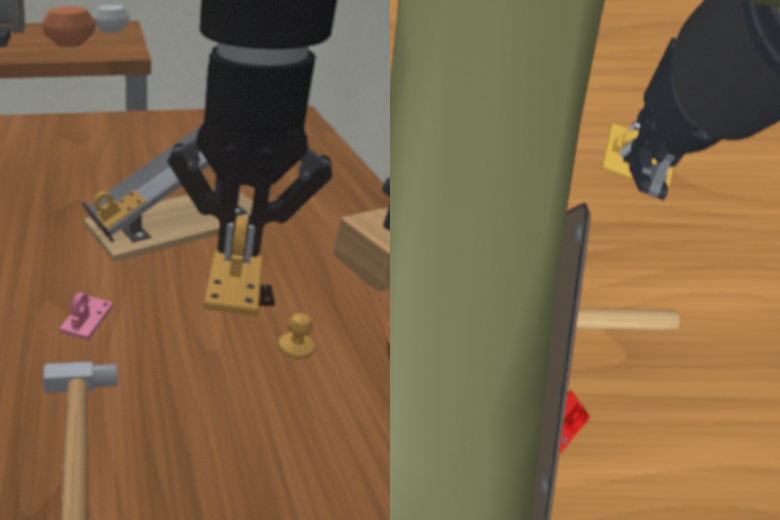

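Ear 2 is held level: foot at (235,285) on the left, ear between the pads. Placing it now.

Run:
```python
from h import *
from plant import env
place(env)
hi,q=tool(*part(*EARS[2]),1,.22); env.reach(hi,q)
a,b=view(env,"c2")
i=cv2.resize(a[60:270,90:290],None,fx=2,fy=2); j=cv2.resize(b[70:280,230:430],None,fx=2,fy=2)
cv2.imwrite("pics/c2.png",np.hstack([i,j]))
s=load("top_c2.npz"); C=cloud(s); m=yellow(s); m[:,:100]=0; m[:,240:]=0
R,o=chute(); o=o-R[:,0]*0
p=C[m>0]; l=(p-o)@R; l[:,0]=l[:,0]*np.cos(t26)-.055+l[:,2]*np.sin(t26)
f=l[abs(l[:,2]-.009)<.005]
print(len(l),"foot pts x",np.percentile(f[:,0],[1,50,99]).round(3),"y",np.percentile(f[:,1],[1,99]).round(3),"z",np.median(f[:,2]),f[:,2].std())
```

```text
hit True h above nominal mm 0.6441416968185725 F [-1.  -0.   3.6]
t 19.75
1663 foot pts x [0.001 0.067 0.14 ] y [-0.019  0.021] z 0.008990128367718786 0.0013241676837037941
```

View pics/c2.png

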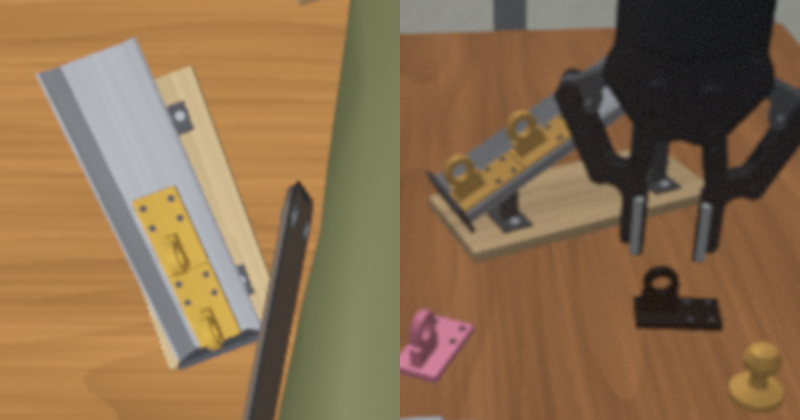

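Both ears lie flat in the chute, ear end downhill, and touching: the seam is at (185,275) in the left crop. I'm handing the job in.

```bash
python3 -c "
from plant import env
env.sleep(.5); print(env.get_state()['time']); env.close_job()"
```

```text
22.0167
the job is handed in; nothing more can be done
```

Both brass ears are in the chute, foot flat and ear end downhill. The first rests against the end stop and the second against the first. I found them in the top camera's colour and depth images, pinched each by its ear, set it down near chute x -55 mm until light contact, and let it slide.

**Last checks:**
- **Position:** the last picture shows the two feet touching. The foot surfaces run from about x 1 to 140 mm, against about 144 mm expected for two feet end to end, with y between -19 and +21 mm.
- **Flatness:** the foot tops sit about 9 mm above the floor (8 mm expected). The top camera's depth read about 1 mm high throughout.
- **Knob and robot:** I never moved the robot near the lid knob, and it looks undisturbed in the last picture. The gripper was clear and touching nothing at hand-in, at 22 s.
- **Failed or disagreed:** the side-view colour mask did not pick out the ears, so their positions came from the top camera alone. Both grasps closed to the expected width, about 9 mm. After the lift, ear 2 weighed 2.4 N against 3.3 N for ear 1, though the pictures showed both held level.

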